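Seat the plug-in modules of a card cage and lock them with the hold-down bar

TASK

Press each of the four plug-in modules in the tilted card cage straight down into the cage until its face is fully home. Then take the loose hold-down bar from the bench, lay it across the modules and slide it down the slope under the hooks at both sides until it rests against their stops, and let go. Leave the other things on the bench where they are.

Things in the scene. Friction and masses are not known exactly. Their poses are not given: they have to be found in the camera images.
- module_1 (a joint): how far plug-in module 1 (farthest from the robot, 30 mm wide, two round coax sockets) stands proud, in m: 0 fully home, 0.016 at most. It slides only along the normal of its face, stays where it is left, takes about 7 N to push in and stops hard at 0
- module_2 (a joint): the same for the second farthest module (30 mm wide, flat oblong connector)
- module_3 (a joint): the same for the third module (40 mm wide, two black fuse caps)
- module_4 (a joint): the same for the fourth module, nearest the robot (30 mm wide, black dial)
- module_1_face (a point): where to press module 1: on the outer surface of its front plate, 4 mm up the slope from its middle; moves with the module. Axes: z out of the face (module slides along it), x up the slope (to the right), y across the cage, away from the robot. The face leans 22 to 32 degrees from level, toward the left. The plate is flat from 30 mm below to 25 mm above this point (along x)
- module_2_face (a point): the same point and axes on module 2. Each plate is 118 mm long (x); beyond its flat part stand a black pull handle 9 mm high at the lower end and sockets or knobs up to 8 mm high at the upper end
- module_3_face (a point): the same point and axes on module 3
- module_4_face (a point): the same point and axes on module 4. Obstacles of the room: behind the cage, from x = 0.63 m and right of y = -0.02 m, the laser unit on its heat sink, 0.28 m high; at the left, from about (0.2, 0.05) to (0.55, 0.27), the monitor, from 0.09 to 0.39 m above the bench
- bar_grip (a point): centre of the grey plastic grip of the loose hold-down bar. The bar is aluminium, 166 x 18 x 12 mm, 0.14 kg, flat on the bench; the grip, 64 long, 20 wide, 36 mm high, stands on its middle. This point is 30 mm above the bar's underside, 18 mm below the grip's top. Axes: y along the bar, x across (grasp across x, 20 mm), z up. Both ends are alike
- bar_seat (a point): where bar_grip is when the bar is in place, bar along y; fixed to the cage; axes x up the slope, y across the cage, z out. The bar then lies on the cage's two side flanges (30 mm below this point along z), 1.5 mm above the faces of modules that are home, against the stops of two steel hooks. A module over 5 mm proud blocks it
- stand: steel stand fixed to the bench, origin under its middle, base 150 x 186 mm, 212 mm wide over its knobs. It carries the clamped cage: 136 mm long up the slope, 182 mm wide, middle 110 mm above the bench. Hooks: one at each side, 70 to 88 mm from the middle, 20 mm high, open up the slope, closed outward by an end plate 5 mm beyond the end of a centred bar
- jar_small_a: bystander: open plastic jar, 65 mm across, 78 mm high, origin under its middle
- jar_small_b: bystander: open plastic jar, 67 mm across, 80 mm high, origin under its middle
- spirit_bottle: bystander: white bottle, 72 mm across, 165 mm high, origin under its middle
- hook_lip (a point): middle of the line joining the two hook lips at their up-slope lower edges, fixed to the cage, axes as bar_seat: 5 mm up the slope of bar_seat. The lips' lower side is 15.5 mm above the flanges: 3.5 mm over the bar. Set on the flanges with its middle 24 mm or more up the slope of bar_seat, the bar is clear of the lips and slides down under them
- jar_large: bystander: clear jar, 79 mm across, 90 mm high, origin under its middle
- tape_black: bystander: roll of black tape, 48 mm across, 16 mm high, lies beside the bar, 62 to 66 mm from its centre line, origin under its middle

How it is judged:
On the way, in this order (a step that is already met when the one before it is completed fails the run):
1. all four modules are fully home (value of joint each of module_1, module_2, module_3, module_4 below 0.002 m), for 0.2 s.
2. the hold-down bar lies under both hooks against their stops (x of bar_grip in the frame of bar_seat between -0.004 and 0.005 m and y of bar_grip in the frame of bar_seat between -0.009 and 0.009 m and z of bar_grip in the frame of bar_seat between -0.004 and 0.005 m and angle between the y axis of bar_grip and the y axis of bar_seat, either way round below 0.06 rad), for 0.2 s.
At the end, for the whole second after the job is handed in: All four modules are within 2 mm of fully home; the hold-down bar lies flat on the side flanges under both hooks, within 5 mm of the stops, 9 mm sideways and 4 mm in height, square to the cage within 0.06 rad, let go (all of step 1 and x of bar_grip in the frame of bar_seat between -0.004 and 0.005 m and y of bar_grip in the frame of bar_seat between -0.009 and 0.009 m and z of bar_grip in the frame of bar_seat between -0.004 and 0.004 m and angle between the y axis of bar_grip and the y axis of bar_seat, either way round below 0.06 rad and angle between the z axis of bar_grip and the z axis of bar_seat, either way round below 0.08 rad); the robot touches nothing.
It fails at once if a bystander was pushed more than 30 mm or tipped (distance of any of jar_small_a, jar_small_b, jar_large, spirit_bottle, tape_black from where it was at the start of the episode above 0.03 m or angle between any of jar_small_a, jar_small_b, jar_large, spirit_bottle's own z axis and vertical above 0.4 rad).
It also fails if it takes over 67 s, if anything falls off the work surface, if the arm or the gripper's body presses on something with over 40 N, if the wrist force passes 120 N, or if a joint passes its speed limit or range.

ROBOT

A 6-joint arm with a two-finger parallel gripper is mounted at the origin on a cart in front of the work surface, level with it; the furniture and walls round the work are solid. World frame = base frame: x ahead of the robot, y to its left, z up, the work surface at z = 0. Lengths are in m, angles in rad, forces in N, time in s.
With the tool pointing down it reaches from about 0.275 to 0.975 m from the base axis. Payload 8.4 kg.
Tool frame: the origin (TCP) lies midway between the tips of the shut fingers; the grasp point (between the pads) lies 19 mm behind it (pinch_z is the distance from the TCP to the grasp point, in m); z points along the fingers, y is the line along which they close (so a half turn about z gives the same grasp; the last joint's range is limited). The gripper opens to 92 mm and grips with 3 to 60 N. Pads are 20 mm wide; open, the fingers measure 128 mm over their backs; the gripper's body (75 mm by 189 mm) begins 69 mm behind the grasp point.
Start: joints at [-0.002, 0.353, 1.633, -0, 1.155, -0.002], TCP at [0.625, -0, 0.215] pointing down, gripper open.
Joint ranges: [-2.63, 2.63], [-0.92, 2.1], [0.06, 2.66], [-1.3, 4.44], [0, 2.69], [-3.02, 3.02]. Speed limits (rad/s): [2.22, 2.22, 2.79, 3.14, 3.14, 3.14].

INTERFACE

Orientations are given as a rotation vector (axis times angle).
In Python, from rig import sense, read_camera, camera_info, finish_job, pinch_z gives the robot as it stands. The module is installed in compiled form; this text tells all that it offers.
- The arm moves only by the shell command python3 -m handwheel 'ROWS' [OPENING] [FORCE]. ROWS is JSON, a list of rows, each a list of 6 numbers: the shift along the world's x, y, z in mm, then the turn, a rotation vector about the world's x, y, z in rad. A call has 1 to 5 rows; each row is the pose to reach, as a shift and turn from the pose commanded when the call began; what a row does not reach only later rows make up. A row lasts 1/8 s, in which the tool goes at most 62.5 mm and 10.7 degrees, less where a joint would pass 70% of its speed; a pose out of reach is approached as far as the arm can. A call with a gripper value outside its range is refused whole. OPENING is the finger opening in mm, from 0 to 91.9, set as the call begins (- or left out, the last holds). The fingers move at their own pace and stop on an object; FORCE is the grip in N (left out, the last holds). Time passes only in rows, so rows that repeat a pose let the fingers close. It gives the time, the measured TCP pose, the force, the opening and the grip force at its end, in the units of the state.
- sense(): the state, without advancing time (a new reading comes with each control period).
- read_camera(name): name is "side" or "top" or "wrist"; returns the picture (480x640x3 uint8, blue, green, red); there is no depth.
- camera_info(name): a dict with "K" (3x3 intrinsics, pixels), "T" (4x4, takes a point from camera to world coordinates). Camera axes: x right, y up, looking along -z (the intrinsics and any distortion apply to the point x, -y, -z); pixel columns grow to the right and rows downward; lengths in m; the calibration is good to about 2 mm. A picture is of the moment at which its call begins: read the wrist's pose just before it. camera_info takes no time and is no camera call; for the wrist camera it gives the pose at the moment of the call.
- finish_job(): hands the job in; it is judged then, once.
The state is a dict: "clock": time; "joints": joint angles; "dq": joint speeds; "effort": joint torques, N m; "ee_pos": TCP position; "eef_rot": TCP orientation; "contact_force": force on the tool from outside, world axes, zero at the start; "torque": the same for the moment, N m; "gripper_width": finger opening in m; "gripper_force": force on a finger pad.
Only numpy, scipy, OpenCV 4.12 (cv2) and the standard library are available. Lean on these libraries where they do the work, as an engineer would, in place of code of your own. Each camera call takes 0.05 s, during which the arm holds its last target. There are 200 camera calls.

## Working session

There is one attempt and no reset: what is moved stays moved. The work goes in short steps, Python scripts to look and compute and a shell command to move; the robot and the scene stay as the last step left them, time stands still between calls to the robot, and variables do not carry over. Pictures are saved under pics/ and viewed, at most 10 in all, crops included, and the job is handed in when it is done.

```bash
mkdir -p pics
cat > h.py <<'E'
import numpy as np,cv2
from rig import *
from scipy.spatial.transform import Rotation as R
def ray(name,u,v,info=None):
    i=info or camera_info(name);K=np.array(i["K"]);T=np.array(i["T"])
    d=np.linalg.inv(K)@[u,v,1];d=np.array([d[0],-d[1],-d[2]])
    d=T[:3,:3]@d
    return T[:3,3],d/np.linalg.norm(d)
def onz(name,u,v,z,info=None):
    o,d=ray(name,u,v,info);return o+d*(z-o[2])/d[2]
def tri(rs):
    A=np.zeros((3,3));b=np.zeros(3)
    for o,d in rs:
        P=np.eye(3)-np.outer(d,d);A+=P;b+=P@o
    p=np.linalg.solve(A,b);return p,[np.linalg.norm((np.eye(3)-np.outer(d,d))@(p-o)) for o,d in rs]
def proj(name,p,info=None):
    i=info or camera_info(name);K=np.array(i["K"]);T=np.array(i["T"])
    c=np.linalg.inv(T)@np.append(p,1);c=np.array([c[0],-c[1],-c[2]]);q=K@c;return q[:2]/q[2]
E
python3 - <<'E'
from h import *
for n in("side","top","wrist"):
    cv2.imwrite(f"pics/{n}0.png",read_camera(n)); i=camera_info(n);print(n,{k:np.round(v,3).tolist() if k in"KT" else v for k,v in i.items()})
print(sense())
E
```

```text
side {'K': [[467.137, 0.0, 326.374], [0.0, 467.137, 231.888], [0.0, 0.0, 1.0]], 'T': [[0.74, 0.588, -0.327, 0.321], [-0.673, 0.639, -0.373, -0.313], [-0.01, 0.496, 0.868, 0.842], [0.0, 0.0, 0.0, 1.0]]}
top {'K': [[509.728, 0.0, 318.992], [0.0, 509.728, 243.933], [0.0, 0.0, 1.0]], 'T': [[0.029, 0.988, -0.149, 0.425], [-1.0, 0.028, -0.009, 0.007], [-0.005, 0.15, 0.989, 1.063], [0.0, 0.0, 0.0, 1.0]]}
wrist {'K': [[335.055, 0.0, 320.638], [0.0, 335.055, 239.825], [0.0, 0.0, 1.0]], 'T': [[1.0, 0.0, 0.001, 0.624], [-0.0, 0.961, 0.275, 0.079], [-0.001, -0.275, 0.961, 0.384], [0.0, 0.0, 0.0, 1.0]]}
{'clock': 0.15, 'joints': array([-2.44001825e-03,  3.53467767e-01,  1.63392120e+00,  1.96598262e-05,
        1.15520098e+00, -2.44690837e-03]), 'dq': array([ 0.00021416, -0.00134107, -0.00093778,  0.00145911, -0.0011407 ,
       -0.00010019]), 'effort': array([-8.47799656e-04, -5.94210899e+01, -3.34467816e+01,  6.96930941e-02,
        2.04021111e-02, -8.35750166e-05]), 'ee_pos': array([ 6.24645236e-01, -1.76800737e-05,  2.14067469e-01]), 'eef_rot': array([-2.22093368e+00, -2.22093133e+00,  1.08473122e-03]), 'contact_force': array([ 0.14157714, -0.46089254, -0.42161   ]), 'torque': array([ 0.03620072,  0.0306245 , -0.00647862]), 'gripper_force': 0.0, 'gripper_width': 0.09190782365866751}
```

View pics/top0.png

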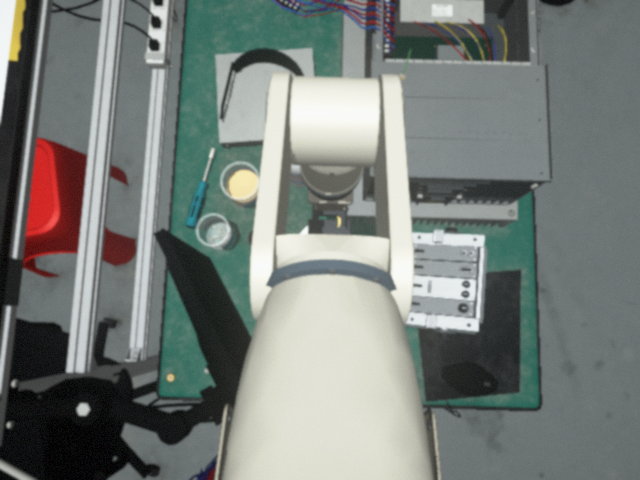

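View pics/side0.png

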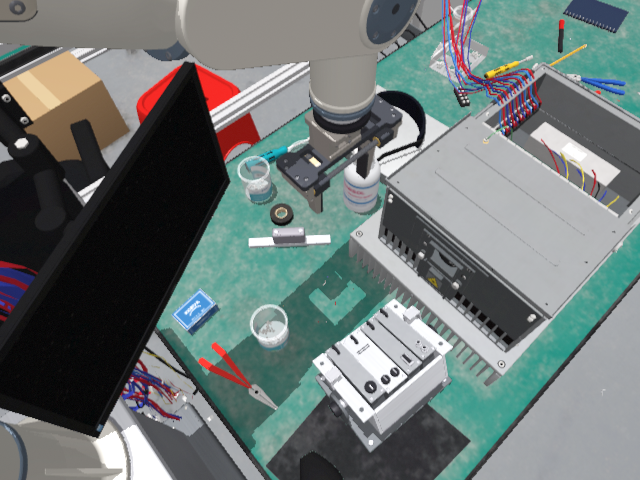

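The top view shows the cage at about (447,282) beside the arm. The side view shows the bar at (290,240), the tape at (282,214), jars at (256,180) and (269,326), the bottle at (361,188) and the cage at (382,370). I'll enlarge the cage in both views.

Run:
```python
from h import *
t=cv2.imread("pics/top0.png");s=cv2.imread("pics/side0.png")
a=cv2.resize(t[222:342,396:496],None,fx=5,fy=5,interpolation=cv2.INTER_CUBIC)
b=cv2.resize(s[290:450,305:465],None,fx=4.9,fy=4.9*0.75,interpolation=cv2.INTER_CUBIC)
b=cv2.resize(s[290:440,305:465],(640,600),interpolation=cv2.INTER_CUBIC)
cv2.imwrite("pics/a.png",a);cv2.imwrite("pics/b.png",b)
print("jar big?",onz("side",269,345,0),"bar",onz("side",290,241,.012),onz("side",250,242,.012),onz("side",329,239,.012),"tape",onz("side",282,214,.016),"bottle",onz("side",361,200,0),"jar",onz("side",258,195,0),"cage",onz("side",382,350,.11),onz("top",447,282,.11))
```

```text
jar big? [ 0.40121734 -0.05632189  0.        ] bar [0.56533856 0.0776389  0.012     ] [0.50419016 0.13078423 0.012     ] [0.62658202 0.02755026 0.012     ] tape [0.59318882 0.13612943 0.016     ] bottle [0.74665272 0.0565682  0.        ] jar [0.5910699  0.21786662 0.        ] cage [ 0.51724214 -0.21638118  0.11      ] [ 0.50353609 -0.22463133  0.11      ]
```

View pics/a.png

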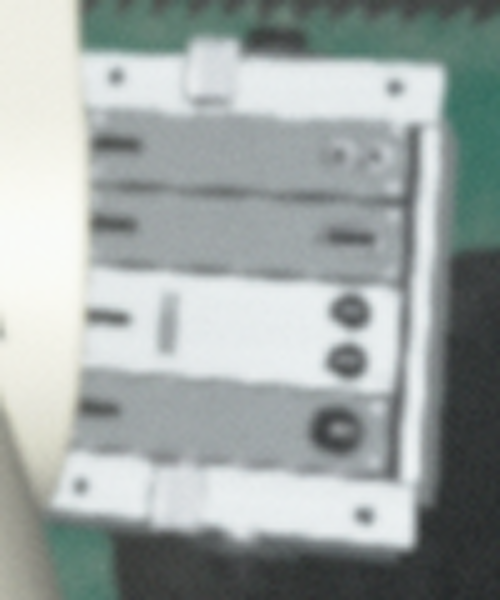

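View pics/b.png

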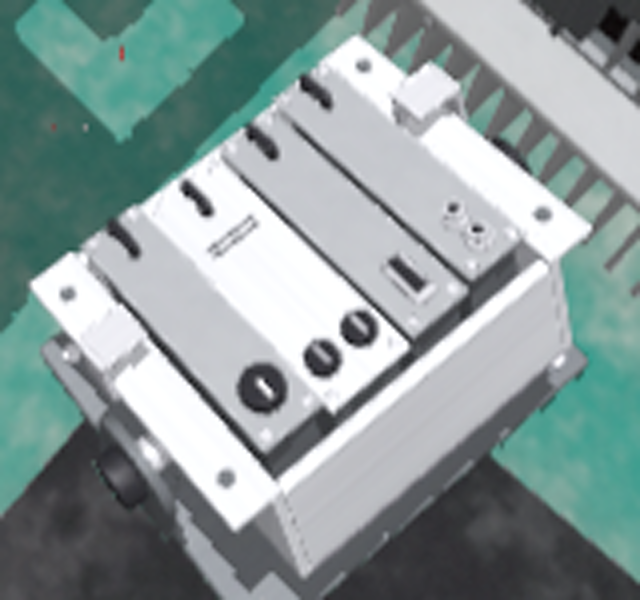

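The enlarged views show the four modules, with module 1 at the top of the crop. The flange screws are at side crop (363,66), (543,215), (68,294), (227,478) and top crop (117,77), (395,88), (81,487), (365,515). I'll triangulate the flanges from these.

```bash
cat > cage.py <<'E'
from h import *
S=np.array([(363,66),(543,215),(68,294),(227,478)])/4+[304.6,289.6]
T=np.array([(117,77),(395,88),(81,487),(365,515)])/5+[395.6,221.6]
P=[]
for s,t in zip(S,T):
    p,e=tri([ray("side",*s),ray("top",*t)]);P.append(p)
P=np.array(P);C=P.mean(0)
x=(P[1]-P[0]+P[3]-P[2]);x/=np.linalg.norm(x)
y=(P[0]-P[2]+P[1]-P[3]);y-=x*(x@y);y/=np.linalg.norm(y);z=np.cross(x,y)
Rc=np.c_[x,y,z]
E
python3 - <<'E'
from cage import *
for s,t in zip(S,T):
    p,e=tri([ray("side",*s),ray("top",*t)]);print(p.round(4),np.round(e,4))
print(C,"\n",Rc,"\nlocal",((P-C)@Rc*1000).round(1))
print("slope",np.degrees(np.arccos(z[2])),"yaw",np.degrees(np.arctan2(-y[0],y[1])), np.degrees(np.arctan2(y[1],y[0])),"ytilt",y[2])
E
```

```text
[ 0.5914 -0.1764  0.0917] [0.0011 0.0011]
[ 0.5837 -0.2718  0.1313] [0.0015 0.0015]
[ 0.4348 -0.163   0.0908] [0.0015 0.0015]
[ 0.4272 -0.2585  0.1303] [0.0013 0.0013]
[ 0.50927822 -0.21744847  0.11103273] 
 [[-0.07379772  0.99690978  0.02692188]
 [-0.92116842 -0.07848442  0.38116787]
 [ 0.38210293  0.00332973  0.92411377]] 
local [[-51.2  78.5  -0. ]
 [ 52.4  78.5   0. ]
 [-52.4 -78.5   0. ]
 [ 51.2 -78.5  -0. ]]
slope 22.464903191207384 yaw -94.50148027421844 -4.501480274218437 ytilt 0.0033297287215702524
```

```bash
cat > go.py <<'E'
from cage import *
def delta(p,Rt):
    s=sense();Rn=R.from_rotvec(s["eef_rot"])
    return ((p-s["ee_pos"])*1000).round(1),(R.from_matrix(Rt)*Rn.inv()).as_rotvec().round(4)
Rt=np.c_[-Rc[:,1],-Rc[:,0],-Rc[:,2]]
E
python3 - <<'E'
from go import *
print(delta(C+z*.14,Rt)); print(R.from_matrix(Rt).as_rotvec())
E
```

```text
(array([-111.6, -164.1,   26.3]), array([-0.2941,  0.3128,  1.471 ]))
[-0.12156824 -3.06725739  0.60932614]
```

```bash
python3 -m handwheel '[[-60,0,60,0,0,0.18],[-100,-50,70,-0.1,0.1,0.5],[-112,-100,70,-0.2,0.2,0.8],[-112,-164,60,-0.25,0.25,1.1],[-112,-164,60,-0.294,0.313,1.471]]' 0; python3 -m handwheel '[[0,0,0,-0.16,0.17,0.8],[0,0,0,-0.16,0.17,0.8],[0,0,0,-0.16,0.17,0.8],[0,0,0,-0.16,0.17,0.8]]'
python3 - <<'E'
from go import *
print(delta(C+z*.14,Rt),sense()["joints"].round(2))
E
```

```text
clock: 0.78
ee_pos: [0.5122, -0.1671, 0.2742]
eef_rot: [-1.042, -2.931, 0.406]
contact_force: [0.5, -0.1, -0.7]
gripper_width: 0.0437
gripper_force: 0.0
clock: 1.27
ee_pos: [0.513, -0.1638, 0.2743]
eef_rot: [0.096, -3.064, 0.661]
contact_force: [-0.7, -0.1, 0.4]
gripper_width: 0.004
gripper_force: 0.0
(array([  0.1,  -0.2, -33.9]), array([ 0.0322, -0.0224, -0.1376])) [-0.03  0.15  1.84 -0.46  1.17 -1.48]
```

```bash
python3 -m handwheel '[[0,0,-34,0.032,-0.022,-0.138],[0,0,-34,0.032,-0.022,-0.138],[0,0,-34,0.032,-0.022,-0.138]]'
python3 - <<'E'
from go import *
i=camera_info("wrist");im=read_camera("wrist");cv2.imwrite("pics/w1.png",im)
import pickle;pickle.dump(i,open("w1.pkl","wb"))
print(delta(C+z*.14,Rt)); print([proj("wrist",p,i).round(0) for p in P])
E
```

```text
clock: 1.65
ee_pos: [0.5132, -0.1642, 0.2412]
eef_rot: [-0.129, -3.067, 0.609]
contact_force: [0.2, 0.1, -0.4]
gripper_width: 0.0005
gripper_force: 0.0
(array([-0.3,  0.1, -1. ]), array([-0.0002,  0.0017,  0.0046]))
[array([370., 303.]), array([269., 304.]), array([378., 143.]), array([262., 144.])]
```

View pics/w1.png

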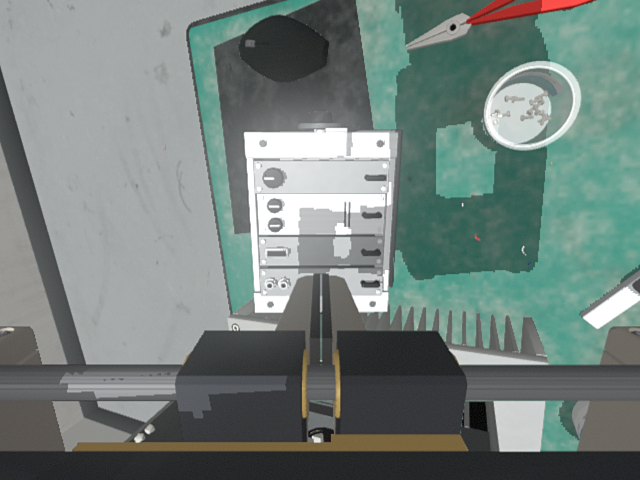

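The wrist view shows the cage square on. The screws are at about (373,304), (266,304), (379,144) and (264,143), within a few pixels of the prediction. I'll refine them by blob centroids.

```bash
cat > ref.py <<'E'
from cage import *
import pickle
def blob(im,uv,w=6):
    g=cv2.GaussianBlur(im,(0,0),.6)[:,:,1].astype(float);u,v=np.round(uv).astype(int)
    q=g[v-w:v+w+1,u-w:u+w+1];d=np.clip(np.percentile(q,60)-25-q,0,None)
    yy,xx=np.mgrid[-w:w+1,-w:w+1];d*=(xx**2+yy**2<=w*w+1)
    return np.array([u+(d*xx).sum()/d.sum(),v+(d*yy).sum()/d.sum()])
i1=pickle.load(open("w1.pkl","rb"))
si,ti,wi=[cv2.imread(f"pics/{n}.png") for n in("side0","top0","w1")]
W=[(373,304),(266,304),(379,144),(264,143)]
S2=[blob(si,s,4) for s in S];T2=[blob(ti,s,3) for s in T];W2=[blob(wi,s,5) for s in W]
E
python3 - <<'E'
from ref import *
print(np.round(S2-S,1).tolist(),np.round(T2-T,1).tolist(),np.round(W2,1).tolist())
def frame(P):
    C=P.mean(0);x=(P[1]-P[0]+P[3]-P[2]);x/=np.linalg.norm(x)
    y=(P[0]-P[2]+P[1]-P[3]);y-=x*(x@y);y/=np.linalg.norm(y);z=np.cross(x,y);return C,np.c_[x,y,z]
for nm,sel in(("st",(0,1)),("sw",(0,2)),("tw",(1,2)),("all",(0,1,2))):
    Q=[];E=[]
    for k in range(4):
        rs=[ray("side",*S2[k]),ray("top",*T2[k]),ray("wrist",*W2[k],i1)]
        p,e=tri([rs[j] for j in sel]);Q.append(p);E.append(e)
    C,F=frame(np.array(Q));print(nm,C.round(4),np.degrees(np.arccos(F[2,2])).round(2),np.degrees(np.arctan2(F[1,1],F[0,1])).round(2),F[2,1].round(4),((np.array(Q)-C)@F*1000).round(1).tolist(),(np.array(E)*1000).round(1).max())
g=cv2.resize(wi[120:320,235:410],(700,800),interpolation=cv2.INTER_CUBIC)[:600*800//800]
cv2.imwrite("pics/wc.png",cv2.resize(wi[125:315,240:410],(510,570),interpolation=cv2.INTER_CUBIC))
E
```

```text
[[0.1, -0.0], [-0.1, -0.2], [-0.1, -0.0], [-0.3, 0.0]] [[-0.2, -0.1], [-0.1, -0.2], [-0.2, -0.2], [-0.2, 0.1]] [[372.1, 303.6], [269.2, 304.1], [380.0, 143.2], [262.7, 143.1]]
st [ 0.5094 -0.2172  0.1105] 22.91 -4.68 0.0045 [[-51.7, 78.7, -0.2], [52.3, 78.7, 0.2], [-52.2, -78.7, 0.2], [51.6, -78.7, -0.2]] 1.3
sw [ 0.5107 -0.2173  0.1083] 23.91 -5.16 0.0014 [[-53.3, 79.5, -0.4], [52.7, 79.1, 0.4], [-52.2, -79.5, 0.4], [52.8, -79.1, -0.4]] 0.8
tw [ 0.5084 -0.2173  0.1059] 29.15 -2.2 0.0853 [[-49.3, 78.9, 5.3], [53.9, 78.1, -5.3], [-57.5, -78.9, -5.3], [52.9, -78.1, 5.3]] 0.5
all [ 0.5096 -0.2171  0.1095] 23.35 -4.73 0.008 [[-52.1, 78.9, -0.2], [52.6, 78.8, 0.2], [-52.5, -78.9, 0.2], [52.0, -78.8, -0.2]] 1.4
```

View pics/wc.png

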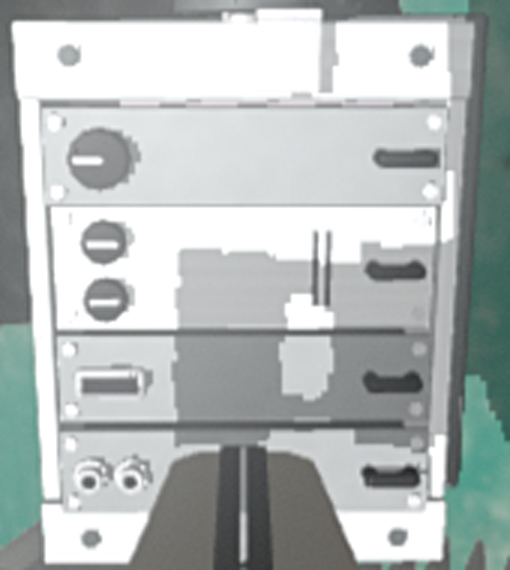

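The crop shows module rows at v = 107–205 (module 4), 207–330, 335–425 and 430–512. The near hook spans u = 258–322. Next I'll compute the local positions.

```bash
cat > fr.py <<'E'
from ref import *
C=np.array([.5097,-.2172,.1095]);a=np.radians(23.4);b=np.radians(-4.8)
y=np.array([np.cos(b),np.sin(b),0]);x=np.array([np.sin(b)*np.cos(a),-np.cos(b)*np.cos(a),np.sin(a)]);z=np.cross(x,y);Rc=np.c_[x,y,z]
Rt=np.c_[-y,-x,-z]
def loc(name,uv,h,info=None):
    o,d=ray(name,*uv,info);o=(o-C)@Rc;d=d@Rc;return ((o+d*(h-o[2])/d[2])*1000).round(1)
def delta(p,Rg=Rt):
    "p local coords mm"
    s=sense();Rn=R.from_rotvec(s["eef_rot"])
    return ((C+Rc@(np.array(p)/1000)-s["ee_pos"])*1000).round(1),(R.from_matrix(Rg)*Rn.inv()).as_rotvec().round(4)
def where():
    s=sense();return ((s["ee_pos"]-C)@Rc*1000).round(1)
E
python3 - <<'E'
from fr import *
print(z)
for v in(107,205,207,330,335,425,430,512):print(v,[loc("wrist",(240+w/3,125+v/3),h,i1)[:2].tolist() for w,h in((50,.0),(50,.012),(435,.012))])
print("hook near wrist",[loc("wrist",(240+w/3,125+18/3),.02,i1).tolist() for w in(258,322)])
ts=lambda u,v:(u/5+395.6,v/5+221.6)
ss=lambda u,v:(u/4+304.6,v/4+289.6)
print("top far",[loc("top",ts(u,70),.02).tolist() for u in(187,240)],"near",[loc("top",ts(u,495),.02).tolist() for u in(150,208)])
for c in((395,97),(435,62),(462,92),(418,117),(82,340),(120,305),(148,345),(110,368)):print(c,loc("side",ss(*c),.02))
for k in range(4):print(loc("side",S2[k],0),loc("top",T2[k],0),loc("wrist",W2[k],0,i1))
E
```

```text
[0.03323248 0.39575504 0.91775463]
107 [[57.7, -63.9], [55.7, -64.6], [-56.1, -64.3]]
205 [[59.3, -34.4], [57.3, -36.2], [-57.6, -35.7]]
207 [[59.4, -33.8], [57.3, -35.6], [-57.7, -35.1]]
330 [[61.5, 5.7], [59.4, 2.4], [-59.7, 3.1]]
335 [[61.6, 7.3], [59.4, 4.0], [-59.8, 4.7]]
425 [[63.3, 38.1], [61.1, 33.6], [-61.3, 34.5]]
430 [[63.4, 39.9], [61.1, 35.3], [-61.4, 36.2]]
512 [[65.0, 69.5], [62.7, 63.7], [-62.9, 64.9]]
hook near wrist [[-4.2, -88.8, 20.0], [-21.9, -88.8, 20.0]]
top far [[-20.7, 77.3, 20.0], [-1.1, 78.0, 20.0]] near [[-21.6, -81.3, 20.0], [-0.7, -79.1, 20.0]]
(395, 97) [-16.5  70.2  20. ]
(435, 62) [-17.9  93.3  20. ]
(462, 92) [ 1.  90.3 20. ]
(418, 117) [-2.6 69.9 20. ]
(82, 340) [-17.5 -88.   20. ]
(120, 305) [-19.3 -68.4  20. ]
(148, 345) [  2.1 -70.6  20. ]
(110, 368) [ -0.3 -86.8  20. ]
[-51.9  80.1   0. ] [-52.1  77.6   0. ] [-52.9  79.5   0. ]
[52.7 80.   0. ] [52.  77.4  0. ] [52.7 79.1  0. ]
[-52.2 -77.6   0. ] [-52.5 -80.3   0. ] [-53.2 -78.9   0. ]
[ 52.5 -77.8   0. ] [ 51.6 -80.2   0. ] [ 51.5 -79.2   0. ]
```

Run:
```python
from fr import *
print(where(),delta((2,-50,24)),delta((2,-50,-1.5)))
```

```text
[  3.6  -0.8 142.2] (array([ -52.8,  -41.2, -109.1]), array([-0.0162,  0.0064, -0.0006])) (array([ -53.7,  -51.3, -132.5]), array([-0.0162,  0.0064, -0.0006]))
```

```bash
python3 -m handwheel '[[-40,-20,-40,-0.016,0.006,0],[-53,-35,-80,-0.016,0.006,0],[-53,-41,-109,-0.016,0.006,0],[-53,-41,-109,-0.016,0.006,0]]'; python3 -m handwheel '[[0,-3,-7,0,0,0],[0,-6,-13,0,0,0],[-1,-8,-18,0,0,0],[-1,-10,-23,0,0,0],[-1,-10,-23,0,0,0]]'; python3 -c "
from fr import *
print(where(),delta((2,-50,-1.5)),sense()['contact_force']@Rc)"
```

```text
clock: 2.2
ee_pos: [0.4591, -0.2052, 0.131]
eef_rot: [-0.128, -3.055, 0.631]
contact_force: [-0.2, 0.1, -0.1]
gripper_width: 0.0003
gripper_force: 0.0
clock: 2.82
ee_pos: [0.4611, -0.2147, 0.1112]
eef_rot: [-0.132, -3.061, 0.633]
contact_force: [-5.1, 14.4, 27.6]
gripper_width: 0.0004
gripper_force: 15.5
[  2.1 -48.6   0.9] (array([-1.5, -0.8, -2.3]), array([-0.0001,  0.0045,  0.0013])) [-1.79920469 -6.2936947  30.83557915]
```

```bash
python3 -m handwheel '[[1,10,23,0,0,0],[20,8,23,0,0,0],[35,7,23,0,0,0],[35,7,23,0,0,0],[35,2,12,0,0,0]]'; python3 -m handwheel '[[0,-2,-5,0,0,0],[0,-4,-9,0,0,0],[0,-5,-12,0,0,0],[0,-5,-12,0,0,0]]'; python3 -c "
from fr import *
print(where(),delta((2,20,-1.5)),sense()['contact_force']@Rc)"
```

```text
clock: 3.45
ee_pos: [0.4939, -0.2131, 0.1203]
eef_rot: [-0.13, -3.057, 0.632]
contact_force: [-0.5, -0.9, 0.4]
gripper_width: 0.0005
gripper_force: 0.0
clock: 3.95
ee_pos: [0.4928, -0.2169, 0.1108]
eef_rot: [-0.134, -3.056, 0.631]
contact_force: [-14.6, 24.0, 42.2]
gripper_width: 0.0005
gripper_force: 23.6
[  1.5 -16.8   0.8] (array([36.6, -4.4, -1.9]), array([-0.0009, -0.0008,  0.004 ])) [ -4.07239811 -16.55349814  47.79050439]
```

```bash
python3 -m handwheel '[[1,10,23,0,0,0],[20,8,23,0,0,0],[36,7,23,0,0,0],[36,7,23,0,0,0],[36,2,12,0,0,0]]'; python3 -m handwheel '[[0,-2,-5,0,0,0],[0,-4,-8,0,0,0],[0,-5,-11.5,0,0,0],[0,-5,-11.5,0,0,0]]'; python3 -c "
from fr import *
print(where(),sense()['contact_force']@Rc)"; python3 -m handwheel '[[1,10,23,0,0,0],[20,8,23,0,0,0],[31,7.5,23,0,0,0],[31,7.5,23,0,0,0],[31,2.5,12,0,0,0]]'; python3 -m handwheel '[[0,-2,-5,0,0,0],[0,-4,-8,0,0,0],[0,-5,-11.5,0,0,0],[0,-5,-11.5,0,0,0]]'; python3 -c "
from fr import *
print(where(),sense()['contact_force']@Rc)"
```

```text
clock: 4.58
ee_pos: [0.5297, -0.2161, 0.1202]
eef_rot: [-0.13, -3.057, 0.632]
contact_force: [0.5, -0.1, -0.7]
gripper_width: 0.0007
gripper_force: 0.0
clock: 5.08
ee_pos: [0.5293, -0.2201, 0.111]
eef_rot: [-0.133, -3.056, 0.631]
contact_force: [-10.1, 17.9, 32.8]
gripper_width: 0.0006
gripper_force: 18.3
[ 1.7 19.8  0.8] [ -2.59587775 -11.58820465  36.88008896]
clock: 5.7
ee_pos: [0.5607, -0.2186, 0.1208]
eef_rot: [-0.13, -3.057, 0.632]
contact_force: [0.4, 3.8, 6.9]
gripper_width: 0.0003
gripper_force: 3.8
clock: 6.2
ee_pos: [0.5605, -0.2228, 0.1111]
eef_rot: [-0.132, -3.057, 0.632]
contact_force: [-7.8, 14.2, 25.6]
gripper_width: 0.0008
gripper_force: 14.3
[ 1.9 51.1  0.9] [-2.23989274 -8.99438276 28.87228166]
```

```bash
python3 -m handwheel '[[1,15,40,0,0,0],[1,40,100,0,0,0],[0,80,130,0,0,0],[0,80,130,0,0,0]]'
python3 - <<'E'
from fr import *
print("mon",onz("side",228,183,.09),onz("side",190,65,.39),onz("side",95,430,.09),onz("top",160,235,.39),onz("top",245,400,.39),onz("side",3,370,.39))
g=cv2.cvtColor(si,cv2.COLOR_BGR2HSV)
for nm,z,f in(("bar",.012,(g[:,:,1]<40)&(g[:,:,2]>200)),("griptop",.048,(g[:,:,1]<60)&(g[:,:,2]<195)&(g[:,:,2]>90))):
    m=f.astype(np.uint8);m[:225]=0;m[252:]=0;m[:,:245]=0;m[:,335:]=0
    n,l,st,ce=cv2.connectedComponentsWithStats(m);k=1+np.argmax(st[1:,4]);print(nm,st[k])
    ys,xs=np.where(l==k)
    q=np.array([onz("side",u,v,z)[:2] for u,v in zip(xs,ys)],np.float32);r=cv2.minAreaRect(q);print(r,q[xs.argmin()],q[xs.argmax()])
for u,v,zz in((247,165,.078),(269,320,.09),(282,212,.016),(360,165,.165)):print(onz("side",u,v,zz).round(3))
E
```

```text
clock: 6.7
ee_pos: [0.5621, -0.142, 0.2415]
eef_rot: [-0.128, -3.061, 0.632]
contact_force: [0.7, 0.6, -0.6]
gripper_width: 0.0007
gripper_force: 0.0
mon [0.53630238 0.22403215 0.09      ] [0.53232299 0.21098338 0.39      ] [ 0.1189349  -0.00795104  0.09      ] [0.53239246 0.22717345 0.39      ] [0.32219515 0.10234096 0.39      ] [ 0.16029465 -0.02127976  0.39      ]
bar [249 237  26  10 206]
((0.5225511193275452, 0.1166645810008049), (0.019481269642710686, 0.05087406560778618), 50.80259323120117) [0.5083676  0.13952106] [0.5370997 0.0942557]
griptop [249 225  86  25 835]
((0.5641531944274902, 0.06577597558498383), (0.052723027765750885, 0.1652173101902008), 49.13414001464844) [0.48812515 0.10415794] [0.6418986  0.02937897]
[0.596 0.243 0.078]
[ 0.419 -0.051  0.09 ]
[0.596 0.14  0.016]
[0.715 0.04  0.165]
```

```bash
cat >> fr.py <<'E'
def down(deg):
    h=np.radians(deg);by=np.array([np.cos(h),np.sin(h),0]);zt=np.array([0,0,-1.]);return np.c_[-by,np.cross(zt,-by),zt]
def wdelta(p,Rg):
    s=sense();return ((np.array(p)-s["ee_pos"])*1000).round(1),(R.from_matrix(Rg)*R.from_rotvec(s["eef_rot"]).inv()).as_rotvec().round(4)
E
python3 -c "
from fr import *
print(wdelta((.565,.078,.2),down(-40)))"
```

```text
(array([  2.9, 220. , -41.5]), array([ 0.3839, -0.1539, -0.6058]))
```

```bash
python3 -m handwheel '[[0,50,0,0.08,-0.03,-0.12],[0,105,0,0.16,-0.06,-0.24],[2,165,-20,0.24,-0.1,-0.36],[3,220,-41,0.38,-0.154,-0.606],[3,220,-41,0.384,-0.154,-0.606]]' 32;python3 -m handwheel '[[0,0,0,0,0,0],[0,0,0,0,0,0]]';  python3 - <<'E'
from fr import *
i=camera_info("wrist");im=read_camera("wrist");cv2.imwrite("pics/w2.png",im);pickle.dump(i,open("w2.pkl","wb"))
print(wdelta((.565,.078,.2),down(-40)),sense()["joints"].round(2),proj("wrist",(.565,.078,.048),i))
cv2.imwrite("pics/s2.png",read_camera("side"))
E
```

```text
clock: 7.32
ee_pos: [0.5622, 0.0779, 0.195]
eef_rot: [-1.076, -2.942, -0.002]
contact_force: [-0.6, -0.6, 0.4]
gripper_width: 0.0317
gripper_force: 0.0
clock: 7.58
ee_pos: [0.5638, 0.0754, 0.1978]
eef_rot: [-1.073, -2.948, 0.001]
contact_force: [0.7, 0.2, -0.0]
gripper_width: 0.032
gripper_force: 0.0
(array([1.1, 2.3, 1.9]), array([-0.0013, -0.0043,  0.    ])) [ 0.13  0.29  1.77  0.    1.09 -0.74] [323.14625997 227.1617047 ]
```

View pics/w2.png

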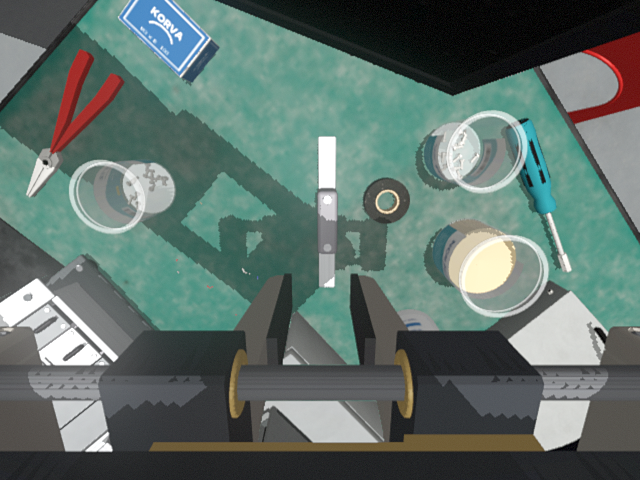

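The bar runs vertically in the wrist view from (327,136) to (327,288). The screws on the grip top are at (327,199) and (327,247), and the tape is at (386,200).

Run:
```python
from fr import *
i=pickle.load(open("w2.pkl","rb"));w=cv2.imread("pics/w2.png")
m=((w.min(2)>215)).astype(np.uint8);m[:125]=0;m[300:]=0;m[:,:310]=0;m[:,345:]=0
for lo,hi in((138,188),(257,288)):
    ys,xs=np.where(m[lo:hi]);print(lo,xs.min(),xs.max(),xs.mean(),ys.min()+lo,ys.max()+lo)
ys,xs=np.where(m);print(ys.min(),ys.max())
A=onz("wrist",327.5,ys.min()-.5,.012,i);B=onz("wrist",327.5,ys.max()+.5,.012,i)
r0,r1=[onz("wrist",327,v,.048,i) for v in(199,247)]
print(A,B,np.linalg.norm(A-B),(A+B)/2,np.degrees(np.arctan2(*(B-A)[1::-1])),(r0+r1)/2)
print(wdelta((.565,.078,.018),down(-40)),"tape",onz("wrist",386,200,.016,i))
```

```text
138 319 335 326.67686658506733 138 187
257 324 333 329.58730158730157 277 286
137 286
[0.50207967 0.13662762 0.012     ] [0.62874526 0.03148877 0.012     ] 0.16461575682868548 [0.56541246 0.08405819 0.012     ] -39.694390679250695 [0.56458067 0.08326267 0.048     ]
(array([   0.9,    2.1, -180.3]), array([-0.0016, -0.0038,  0.    ])) tape [0.59106051 0.14287572 0.016     ]
```

```bash
python3 -m handwheel '[[1,6,-60,0,0,0],[1,6,-110,0,0,0],[1,6,-130,0,0,0],[1,6,-130,0,0,0]]'; python3 -c "
from fr import *
i=camera_info('wrist');w=read_camera('wrist');cv2.imwrite('pics/w3.png',w)
cv2.imwrite('pics/w3c.png',cv2.resize(w[100:340,200:460],(650,600)))
print(wdelta((.565,.083,.018),down(-40)),[proj('wrist',p,i) for p in((.565,.083,.048),)])"
```

```text
clock: 8.18
ee_pos: [0.5639, 0.0822, 0.067]
eef_rot: [-1.072, -2.946, 0.001]
contact_force: [0.7, 0.0, 0.8]
gripper_width: 0.0318
gripper_force: 0.0
(array([  0.1,   0.6, -50.4]), array([-0.0021, -0.0044,  0.    ])) [array([321.88547695, 279.67158472])]
```

View pics/w3c.png

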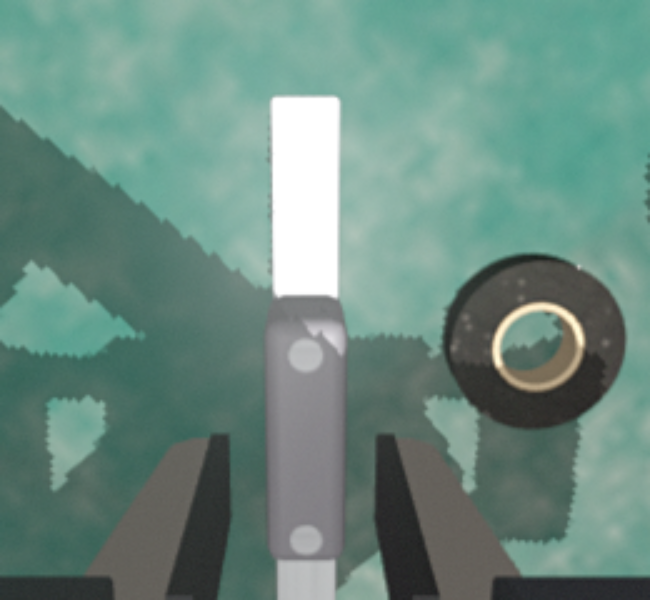

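The screws at crop (305,355) and (305,540) put the grip centre at (322,279), which is where I predicted it. The fingers straddle the grip clear of the tape.

```bash
python3 -m handwheel '[[0,0.5,-30,0,0,0],[0,0.5,-45,0,0,0],[0,0.5,-49,0,0,0],[0,0.5,-49,0,0,0]]'; python3 -m handwheel '[[0,0,0,0,0,0],[0,0,0,0,0,0],[0,0,0,0,0,0],[0,0,0,0,0,0]]' 10 40;  python3 -m handwheel '[[0,0,15,0,0,0],[0,0,70,0,0,0],[0,0,130,0,0,0],[0,0,182,0,0,0],[0,0,182,0,0,0]]'
python3 - <<'E'
from fr import *
# tcp is 18mm above bar underside
print(sense()["ee_pos"]); print(where(),delta((45,0,80)),delta((28,0,30)))
E
```

```text
clock: 8.72
ee_pos: [0.5654, 0.083, 0.0202]
eef_rot: [-1.074, -2.948, -0.002]
contact_force: [0.7, 0.2, 0.1]
gripper_width: 0.0321
gripper_force: 0.0
clock: 9.22
ee_pos: [0.5655, 0.0831, 0.0203]
eef_rot: [-1.074, -2.949, -0.003]
contact_force: [0.2, 0.2, 6.7]
gripper_width: 0.02
gripper_force: 40.0
clock: 9.85
ee_pos: [0.5675, 0.0834, 0.2067]
eef_rot: [1.074, 2.949, 0.008]
contact_force: [-0.1, 0.2, -1.7]
gripper_width: 0.0198
gripper_force: 40.0
[0.56753009 0.0833554  0.20672595]
[-240.7   32.5  210.1] (array([ -58.6, -310. ,   -5.9]), array([-0.3886,  0.1617,  0.6058])) (array([ -59. , -314.3,  -58.6]), array([-0.3886,  0.1617,  0.6058]))
```

```bash
python3 -m handwheel '[[-50,-10,10,-0.03,0.01,0.08],[-60,-70,20,-0.1,0.04,0.2],[-60,-130,20,-0.19,0.08,0.33],[-60,-190,20,-0.28,0.12,0.45],[-59,-240,10,-0.389,0.162,0.606]]'; python3 -c "
from fr import *
print(where(),delta((27,0,50)))"
```

```text
clock: 10.48
ee_pos: [0.5058, -0.1591, 0.2114]
eef_rot: [-0.132, -3.049, 0.64]
contact_force: [0.2, -0.3, -2.5]
gripper_width: 0.0201
gripper_force: 40.0
[-12.4  -8.7 116.3] (array([  3.5, -63. , -45.3]), array([ 0.0051, -0.0059,  0.0042]))
```

```bash
python3 -m handwheel '[[2,-30,-20,0.005,-0.006,0.004],[3.5,-63,-45,0.005,-0.006,0.004],[3.5,-63,-45,0.005,-0.006,0.004],[3.5,-63,-45,0.005,-0.006,0.004]]'
python3 - <<'E'
from fr import *
print(where(),delta((27,0,24)))
s=read_camera("side");cv2.imwrite("pics/s3.png",s)
i=camera_info("wrist");w=read_camera("wrist")
cv2.imwrite("pics/m.png",np.vstack([cv2.resize(s[290:440,285:485],(600,450))]))
cv2.imwrite("pics/w4.png",w);pickle.dump(i,open("w4.pkl","wb"))
cv2.imwrite("pics/mm.png",np.hstack([cv2.resize(s[280:430,290:470],(400,333)),cv2.resize(w[60:360,180:460],(311,333))]))
E
```

```text
clock: 10.98
ee_pos: [0.509, -0.2196, 0.1662]
eef_rot: [-0.135, -3.057, 0.628]
contact_force: [0.2, -0.2, -0.9]
gripper_width: 0.0197
gripper_force: 40.0
[24.8 -0.5 51.1] (array([ -0.6, -12.8, -24. ]), array([-0.0035,  0.0006,  0.0045]))
```

View pics/mm.png

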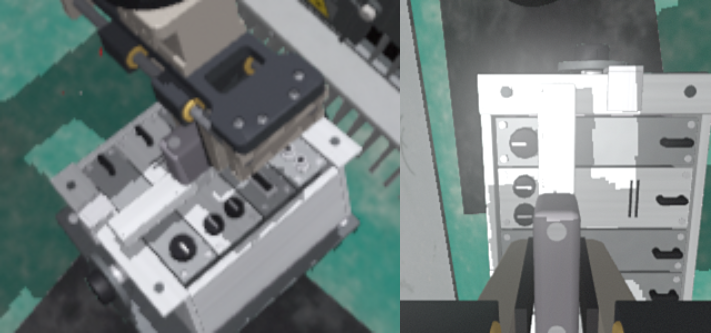

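The bar is held over the module faces, up the slope from the near hook, with its near end at wrist pixel (322,136). I'll check its y position, then lower it.

```bash
python3 - <<'E'
from fr import *
i=pickle.load(open("w4.pkl","rb"));w=cv2.imread("pics/w4.png")
print(w[128:145,322].mean(1).round(), loc("wrist",(322,135.7),.0431,i))
E
python3 -m handwheel '[[0,-6,-10,-0.003,0,0.004],[-0.5,-11,-19,-0.003,0,0.004],[-0.5,-13,-24,-0.003,0,0.004],[-0.5,-13,-24,-0.003,0,0.004]]'; python3 -c "
from fr import *
print(where(),delta((27,0,22)),sense()['contact_force']@Rc)"
```

```text
[255. 255. 255. 255. 255. 255. 250. 243. 255. 255. 255. 255. 255. 255.
 255. 255. 255.] [ 22.5 -82.2  43.1]
clock: 11.58
ee_pos: [0.5103, -0.2321, 0.1448]
eef_rot: [-0.131, -3.061, 0.634]
contact_force: [-7.1, 18.3, 29.3]
gripper_width: 0.0196
gripper_force: 40.0
[27.6  1.8 26.5] (array([-1.9, -1.1, -4.4]), array([0.    , 0.0046, 0.0005])) [-4.59462722 -8.56525904 33.92493482]
```

```bash
python3 -m handwheel '[[0,4,9,0,0,0],[0.5,11.5,6,0,0,0],[0.5,11.5,6,0,0,0]]'; python3 -c "
from fr import *
print(where(),delta((18.5,0,22)),sense()['contact_force']@Rc)"
```

```text
clock: 11.95
ee_pos: [0.5091, -0.221, 0.1477]
eef_rot: [-0.128, -3.058, 0.633]
contact_force: [-0.6, -0.2, -1.8]
gripper_width: 0.0198
gripper_force: 40.0
[18.7 -0.3 33.5] (array([ -0.1,  -4.4, -10.7]), array([-0.0002,  0.0004, -0.0005])) [-0.50815003 -0.60354658 -1.79476014]
```

```bash
python3 -m handwheel '[[0,-2,-4.5,0,0,0],[0,-3.2,-7,0,0,0],[0,-3.2,-7,0,0,0]]'; python3 -c "
from fr import *
print(where(),sense()['contact_force']@Rc,(sense()['torque']@Rc).round(2))";python3 -m handwheel '[[0,-1,-2,0,0,0],[0,-1,-2,0,0,0]]'; python3 -c "
from fr import *
print(where(),sense()['contact_force']@Rc,(sense()['torque']@Rc).round(2))"
```

```text
clock: 12.32
ee_pos: [0.5091, -0.2249, 0.141]
eef_rot: [-0.129, -3.058, 0.633]
contact_force: [1.1, 0.4, -1.4]
gripper_width: 0.0198
gripper_force: 40.0
[19.6  0.1 25.9] [-0.98267258  1.04058137 -1.08527789] [0.07 0.38 0.02]
clock: 12.58
ee_pos: [0.5094, -0.2258, 0.1395]
eef_rot: [-0.129, -3.058, 0.633]
contact_force: [-0.6, -0.5, -1.9]
gripper_width: 0.0199
gripper_force: 40.0
[19.8  0.4 24.1] [-0.22430632 -0.56729522 -1.98803825] [0.09 0.37 0.01]
```

```bash
python3 -m handwheel '[[0,-0.6,-1.3,0,0,0],[0,-0.6,-1.3,0,0,0]]'; python3 -c "
from fr import *
print(where(),sense()['contact_force']@Rc,(sense()['torque']@Rc).round(2))";python3 -m handwheel '[[0,-0.3,-0.8,0,0,0],[0,-0.3,-0.8,0,0,0]]'; python3 -c "
from fr import *
print(where(),sense()['contact_force']@Rc,(sense()['torque']@Rc).round(2))"
```

```text
clock: 12.82
ee_pos: [0.5094, -0.2263, 0.1382]
eef_rot: [-0.129, -3.059, 0.633]
contact_force: [-0.7, -0.4, -1.9]
gripper_width: 0.0199
gripper_force: 40.0
[19.8  0.5 22.7] [-0.29979995 -0.63963693 -1.90621494] [ 0.04  0.36 -0.01]
clock: 13.08
ee_pos: [0.5095, -0.2265, 0.1378]
eef_rot: [-0.129, -3.059, 0.634]
contact_force: [-2.3, 2.1, 4.4]
gripper_width: 0.0197
gripper_force: 40.0
[19.8  0.6 22.3] [ 0.00529722 -2.4826144   4.76988232] [-0.08  0.44  0.05]
```

```bash
python3 -m handwheel '[[0.2,4.5,-2,0,0,0],[0.5,9.2,-4,0,0,0],[1,14,-6,0,0,0],[1,18.3,-8,0,0,0],[1,18.3,-8,0,0,0]]'; python3 -c "
from fr import *
print(where(),sense()['contact_force']@Rc,(sense()['torque']@Rc).round(2))";python3 -m handwheel '[[0,2.3,-1,0,0,0],[0.3,4.1,-1.8,0,0,0],[0.3,4.1,-1.8,0,0,0]]'; python3 -c "
from fr import *
print(where(),sense()['contact_force']@Rc,(sense()['torque']@Rc).round(2))"
```

```text
clock: 13.7
ee_pos: [0.511, -0.2078, 0.1295]
eef_rot: [-0.128, -3.06, 0.633]
contact_force: [0.6, 2.7, 4.1]
gripper_width: 0.0198
gripper_force: 40.0
[-0.7  0.5 22.1] [-0.88902909  0.37243277  4.81766441] [ 0.64  0.33 -0.07]
clock: 14.08
ee_pos: [0.5109, -0.2042, 0.1278]
eef_rot: [-0.129, -3.059, 0.634]
contact_force: [0.5, 0.4, 5.4]
gripper_width: 0.0196
gripper_force: 40.0
[-4.7  0.1 22. ] [1.75202174 0.4982906  5.15111818] [ 0.58 -0.06 -0.19]
```

```bash
for k in 1 2; do python3 -m handwheel '[[0.1,1.4,-0.6,0,0,0],[0.1,1.4,-0.6,0,0,0]]' >/dev/null; python3 -c "
from fr import *
print(where(),sense()['contact_force']@Rc,(sense()['torque']@Rc).round(2))"; done
```

```text
[-6.1  0.  22. ] [1.74800909 0.37592738 4.44393566] [ 0.59 -0.11 -0.26]
[-7.1  0.1 22. ] [ 5.01469704 -0.36868115  4.54061078] [ 0.58 -0.69 -0.03]
```

```bash
for k in 1 2; do python3 -m handwheel '[[0.1,1.4,-0.6,0,0,0],[0.1,1.4,-0.6,0,0,0]]' >/dev/null; python3 -c "
from fr import *
print(where(),sense()['contact_force']@Rc,(sense()['torque']@Rc).round(2))"; done
```

```text
[-7.2  0.1 22. ] [12.37445744 -0.21748899  3.56817114] [ 0.56 -2.12 -0.08]
[-7.4  0.1 22.1] [19.74353323  0.64548552  1.76598686] [ 0.55 -3.55 -0.13]
```

```bash
python3 -m handwheel '[[-0.1,-1.8,0.8,0,0,0],[-0.1,-1.8,0.8,0,0,0]]'; python3 -m handwheel '[[0,0,0,0,0,0],[0,0,0,0,0,0],[0,0,0,0,0,0]]' 32 ; python3 -m handwheel '[[0.3,4,9,0,0,0],[1,12,28,0,0,0],[2,24,55,0,0,0],[3,40,92,0,0,0],[3,40,92,0,0,0]]'
python3 - <<'E'
from fr import *
i=camera_info("wrist");w=read_camera("wrist");s=read_camera("side");pickle.dump(i,open("w5.pkl","wb"));cv2.imwrite("pics/w5.png",w)
cv2.imwrite("pics/f.png",np.hstack([cv2.resize(s[280:430,290:470],(400,333)),cv2.resize(w[100:340,220:420],(400,480))[:333]]))
print(where(),sense()["clock"],proj("wrist",C+Rc@[-.007,-.083,.0143],i),proj("wrist",C+Rc@[-.007,0,.05],i))
E
```

```text
clock: 15.32
ee_pos: [0.5111, -0.2019, 0.1269]
eef_rot: [-0.128, -3.058, 0.637]
contact_force: [0.1, -7.4, 6.5]
gripper_width: 0.0196
gripper_force: 40.0
clock: 15.7
ee_pos: [0.5106, -0.2002, 0.1256]
eef_rot: [-0.128, -3.058, 0.633]
contact_force: [0.5, -0.0, 0.9]
gripper_width: 0.0324
gripper_force: 0.0
clock: 16.32
ee_pos: [0.516, -0.1595, 0.2211]
eef_rot: [-0.129, -3.064, 0.634]
contact_force: [0.2, -0.6, -0.9]
gripper_width: 0.0318
gripper_force: 0.0
[ -9.4  -0.4 122.6] 16.425 [316.44864497 134.57375431] [316.52867158 247.11375205]
```

View pics/f.png

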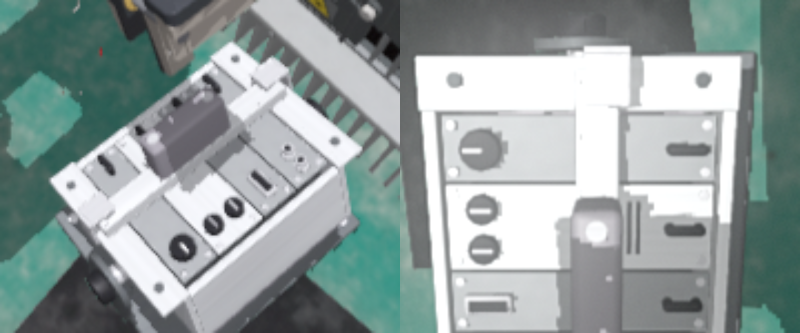

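Both ends of the bar lie under the hooks, square to the cage. All the module faces are flush and the gripper is clear, so I'll hand in.

```bash
python3 -c "
from rig import *
print(finish_job())"
```

```text
the job is handed in; nothing more can be done
None
```

All four modules are pressed home, and the hold-down bar lies under both hooks against the stops and is released; I handed the job in at about 16.4 s, but no verdict was returned.

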